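# Close the sprung tube rack and hold its cover down

### The job

Pull the yellow divider straight up out of the blue tube rack and hang it by its window on the red bar of the hook stand, letting go of it. Then set the white cover flat on the rack with its two holes over the two dowels, press it fully down against the springs until it meets the rack's end blocks, and finish while still holding it pressed down. Leave the bottle, the beaker and the tip box where they stand.

Things in the scene. Friction and masses are not known exactly. Their poses are not given: they have to be found in the camera images.
- rack: Blue tube rack fixed to the bench, 100 (x) x 180 (y) mm. Origin: centre of its underside, z up. At each end (y 60 to 90 mm from the middle) a solid end block, top 50 mm above the bench, with a steel dowel. Between them a sprung tray carries two rows (x = +-25 mm) of four tubes with white caps of 17 mm diameter, cap tops 56 mm above the bench while the tray is up.
- slot (a point): Centre of the floor of the slot in the rack's tray in which the divider stands, 24 mm above the bench, at rack x = y = 0. The slot is 10 mm wide (rack x), 43 mm long (rack y) and 22 mm deep.
- dowel_left (a point): Tip of the dowel at the rack's +y end: 10 mm diameter, 22 mm tall, the top 6 mm tapering to 4 mm; the tip is 72 mm above the bench at rack y = +75 mm, x = 0.
- dowel_right (a point): Tip of the like dowel at rack y = -75 mm.
- tray (a joint): How far the sprung tray is pushed down, in m: 0 up, 0.006 when the cover's underside lies on the end blocks, 0.008 stop. The springs push up with about 4 N at 0 and 13 N at 0.006 (1500 N/m), more than the cover weighs, so that a cover let go rises again.
- cover: White flat cover, 90 (x) x 180 (y) x 8 mm, about 250 g, lying on the bench. Origin: centre of the underside, z up. Two through holes of 14 mm diameter at y = +-75 mm, x = 0. On its middle a purple grip bar, 16 mm thick (x), 56 mm long (y), from 8 to 46 mm above the underside. It is symmetrical and fits either way round.
- cover_grip (a point): Point in the cover's grip bar, on its middle, 34 mm above the cover's underside (12 mm under the bar's top).
- hole_left (a point): Centre of the cover's +y hole, at the underside.
- hole_right (a point): Centre of the cover's -y hole, at the underside.
- divider: Yellow upright panel, 8 (x) x 40 (y) x 112 (z) mm, about 60 g, its foot standing in the rack's slot. Origin: centre of the foot's underside, z up. A window (the eye), 24 mm wide and 28 mm high, goes through it along x, 40 to 68 mm above the foot; over it a 12 mm high cross bar, then the grip tab, 26 mm wide (y), 8 mm thick (x), 80 to 112 mm above the foot.
- eye (a point): Centre of the divider's window, 54 mm above its foot.
- tab (a point): Point in the divider's grip tab, 102 mm above its foot, 10 mm under its top.
- hook: Steel hook stand fixed to the bench: round foot 90 mm across, 12 mm high, post of 12 mm diameter; at 130 mm height a red bar of 8 mm diameter runs level from the post along the stand's -x for 55 mm, then its free end rises 6 mm over the last 8 mm (highest point 140 mm above the bench). Nothing stands above the bar. Origin: centre of the foot's underside, z up.
- hook_seat (a point): Point on the bar's centre line, 32 mm from the post axis, 130 mm above the bench: where the divider should hang. Hanging, the eye's centre is 10 mm lower.
- bottle: Amber bottle, 60 mm diameter, 115 mm tall, origin at the centre of its underside. To be left alone.
- beaker: Glass beaker, 60 mm diameter, 75 mm tall, origin at the centre of its underside. To be left alone.
- tip_box: Grey and green box, 80 x 120 x 59 mm, origin at the centre of its underside. To be left alone.
Mind the look-alikes: they are no part of the job. Of the things shaped like the hook, the steel one is meant.

How it is judged:
By the outcome, as a careful person would: the job done as asked, in the order asked, and still so for the second after the job is handed in, while the arm keeps its last pose, push and grip.
It also fails if it takes over 58 s, if anything falls off the work surface, if the arm or the gripper's body presses on something with over 40 N, if the wrist force passes 120 N, or if a joint passes its speed limit or range.

### The arm

A 6-joint arm with a two-finger parallel gripper is mounted at the origin on the work surface. World frame = base frame: x ahead of the robot, y to its left, z up, the work surface at z = 0. Lengths are in m, angles in degrees, forces in N, time in s.
With the tool pointing down it reaches from about 0.35 to 1 m from the base axis. Payload 7.1 kg.
Tool frame: the origin (TCP) lies on the centre line of the jaws, within the pads' length; the fingertips stand 17 mm ahead of it and the grasp point (between the pads) lies 2 mm behind it; z points along the fingers, y is the line along which they close (so a half turn about z gives the same grasp; the last joint's range is limited). The gripper opens to 85 mm and grips with 20 to 120 N. Pads are 22 mm wide; open, the fingers measure 114 mm over their backs; the gripper's body (76 mm by 85 mm) begins 54 mm behind the grasp point. The pads swing forward as they close: fully open they stand 13 mm farther back than shut.
Start: joints at [-68.01, 24.242, 93.386, -0, 62.372, -1.089], TCP at [0.245, -0.575, 0.248] pointing down, gripper open.
Joint ranges: [-172.04, 172.04], [-51.8, 120.97], [4.93, 147.93], [-75.15, 255.16], [6.16, 154.13], [-145.62, 145.62]. Speed limits (degrees/s): [136.94, 136.94, 172.46, 180, 180, 180].

### API

Orientations are given as a 3x3 rotation matrix whose columns are the frame's x, y, z axes.
In Python, from workcell import * gives the robot as it stands.
- The arm moves only by the shell command python3 -m handwheel 'ROWS'. ROWS is JSON, a list of rows, each a list of 3 entries, a list of its own where there are three numbers: the shift along the world's x, y, z normalised to -1 to 1, where 1 is 400 mm, then the turn about the world's z normalised to -1 to 1, where 1 is pi/4 rad, then the opening, from -1 (shut) to 1 (fully open). A call has 1 to 12 rows; each row is the pose to reach, as a shift and turn from the pose commanded when the call began; what a row does not reach only later rows make up. A row lasts 1/8 s, in which the tool goes at most 62.5 mm and 10.7 degrees, less where a joint would pass 70% of its speed; a pose out of reach is approached as far as the arm can. A call with a number of a shift or a turn outside -1 to 1 is refused whole. A call with a gripper value outside its range is refused whole. The fingers move at their own pace and stop on an object; the grip force is fixed at half the most. Time passes only in rows, so rows that repeat a pose let the fingers close. It gives the time, the measured TCP pose, the force, the opening and the grip force at its end, in the units of the state.
- get_state(): the state, without advancing time (a new reading comes with each control period).
- camera(name): name is "side" or "top" or "wrist"; returns (picture, depth): 384x512x3 uint8, red, green, blue; 384x512 float32, m along the optical axis (not along the pixel's ray), 0 where there is no reading.
- calibration(name): a dict with "mtx" (3x3 intrinsics, pixels), "eye" and "rotation" of the camera in the world; the wrist camera has in their place "T_tool_cam" (4x4, takes a point from camera to tool coordinates, whose origin is the TCP and whose axes are the flange's). Camera axes: x right, y down, z forward; pixel columns grow to the right and rows downward; lengths in m; the calibration is good to about 2 mm. The wrist camera is an equidistant fisheye: a pixel r from the principal point sees the ray r / f radians off the axis. A picture is of the moment at which its call begins: read the wrist's pose just before it. calibration takes no time and is no camera call.
- close_job(): hands the job in; it is judged then, once.
Trained networks look in the newest picture that a camera, given by its name, has taken for a name from the list of things; names that differ only in an ending like _2 or _b are one class to them, and where a whole thing is asked for, a point or a joint stands for the part that bears it (a point fixed in the world has none). Each returns a list of dicts, best first, with "confidence" (0 to 1); they miss things now and then, are a little off and sometimes report something else, mostly with a low value. They report only what shows in the picture. A call takes as long as a camera call. They do not tell look-alikes from the thing itself.
- outline_of(camera, query): "pixels" (384x512 bool, what is visible of it) and "rect" ([left, top, right, bottom] in pixels, round what is visible of it).
- pinpoint(camera, query): "position" ([column, row] in pixels: a listed point, or the origin of a listed thing).
The state is a dict: "time_s": time; "joint_positions": joint angles; "dq": joint speeds; "joint_torque": joint torques, N m; "ee_pos": TCP position; "tcp_rot": TCP orientation; "contact_force": force on the tool from outside, world axes, zero at the start; "wrist_torque": the same for the moment, N m; "grip_width": finger opening in m; "grip_force": force on a finger pad.
Only numpy, scipy, OpenCV 4.12 (cv2) and the standard library are available. Lean on these libraries where they do the work, as an engineer would, in place of code of your own. Each camera call takes 0.05 s, during which the arm holds its last target. There are 200 camera calls.

## Working session

There is one attempt and no reset: what is moved stays moved. The work goes in short steps, Python scripts to look and compute and a shell command to move; the robot and the scene stay as the last step left them, time stands still between calls to the robot, and variables do not carry over. Pictures are saved under pics/ and viewed, at most 10 in all, crops included, and the job is handed in when it is done.

```bash
mkdir -p pics; ls
cat > h.py <<'E'
from workcell import *
import numpy as np, cv2
def snap(n,f):
    p,d=camera(n); cv2.imwrite('pics/'+f,cv2.cvtColor(p,cv2.COLOR_RGB2BGR)); np.save('pics/'+n+'.npy',d); return p,d
def w(n,uv,depth):
    c=calibration(n); K=c['mtx']; K=np.array(K)
    r=np.array([(uv[0]-K[0,2])/K[0,0],(uv[1]-K[1,2])/K[1,1],1])*depth
    return np.array(c['eye'])+np.array(c['rotation'])@r
def wz(n,uv,z):
    e=np.array(calibration(n)['eye']); d=w(n,uv,1.0)-e
    return e+d*(z-e[2])/d[2]
E
python3 - <<'E'
from h import *
snap('top','top1.png');
for q in ['divider','cover','rack','hook','tab','hook_seat','dowel_left','dowel_right','cover_grip','hole_left','hole_right','bottle','beaker','tip_box','eye']:
    print(q,[(np.round(r['position']).tolist(),round(r['confidence'],2)) for r in pinpoint('top',q)])
snap('side','side1.png')
for n in('top','side'): print(calibration(n))
print(get_state())
E
```

```text
pics
divider [([250.0, 189.0], 0.68), ([118.0, 197.0], 0.61)]
cover [([143.0, 203.0], 0.59)]
rack [([251.0, 191.0], 0.72), ([248.0, 192.0], 0.68)]
hook [([359.0, 251.0], 0.75), ([412.0, 181.0], 0.69), ([401.0, 130.0], 0.68), ([358.0, 176.0], 0.63)]
tab [([246.0, 189.0], 0.63)]
hook_seat [([373.0, 262.0], 0.96), ([374.0, 182.0], 0.93), ([418.0, 128.0], 0.93), ([434.0, 186.0], 0.76)]
dowel_left [([218.0, 200.0], 0.82)]
dowel_right [([277.0, 182.0], 0.95), ([246.0, 187.0], 0.2)]
cover_grip [([143.0, 200.0], 0.66)]
hole_left [([118.0, 197.0], 0.82), ([219.0, 199.0], 0.25)]
hole_right [([169.0, 208.0], 0.87)]
bottle [([206.0, 121.0], 0.64), ([292.0, 119.0], 0.58)]
beaker [([179.0, 262.0], 0.88)]
tip_box [([294.0, 118.0], 0.75)]
eye [([182.0, 259.0], 0.74), ([246.0, 190.0], 0.52), ([358.0, 178.0], 0.41)]
{'mtx': array([[405.05368608,   0.        , 258.41927314],
       [  0.        , 405.05368608, 187.4065596 ],
       [  0.        ,   0.        ,   1.        ]]), 'eye': array([ 0.39707107, -0.03647638,  1.13619966]), 'rotation': array([[-0.00997514, -0.99258747,  0.12112229],
       [-0.9
[... 576 characters left out ...]
  6.23734453e+01, -1.08892730e+00]), 'dq': array([ 0.04559085, -0.02970531,  0.03665372, -0.05317833, -0.01114633,
       -0.01580462]), 'joint_torque': array([-1.17069092e-03, -5.57302880e+01, -2.82140976e+01, -2.20626603e-04,
        5.82871435e-04, -8.89102893e-06]), 'ee_pos': array([ 0.24502245, -0.57496833,  0.24835707]), 'tcp_rot': array([[ 9.19967478e-01,  3.91994692e-01,  2.51934908e-05],
       [ 3.91994693e-01, -9.19967477e-01, -3.71403197e-05],
       [ 8.61838397e-06,  4.40436009e-05, -9.99999999e-01]]), 'contact_force': array([0.6965745 , 0.5207135 , 0.35464774]), 'wrist_torque': array([-0.0015142 ,  0.02034267, -0.00588339]), 'grip_force': 0.0, 'grip_width': 0.0856250159590135}
```

View pics/top1.png

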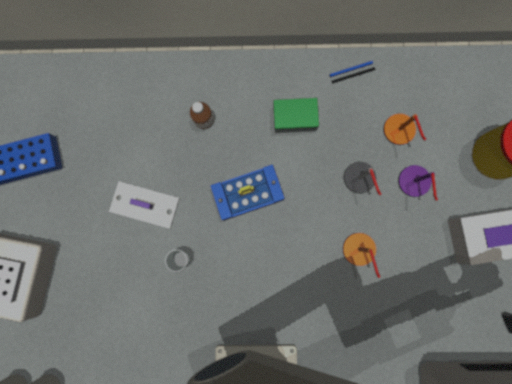

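View pics/side1.png

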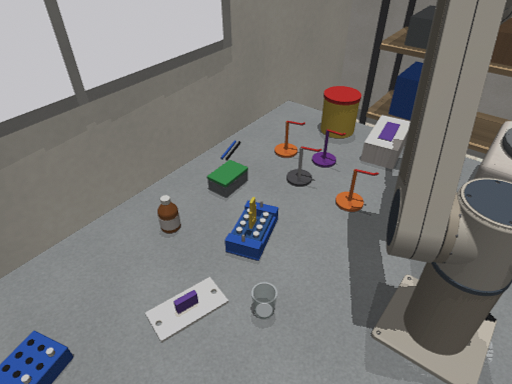

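The hook-like things in the top picture are orange (359,250), grey steel (359,177), purple (414,181) and orange (400,129). I choose the grey steel one. The rack is the blue one holding the yellow divider at (248,191); the blue block at (25,160) and the white box at (15,280) are look-alikes. The cover is at (143,204). I'll measure these and check with a close crop.

Run:
```python
from h import *
im=cv2.imread('pics/top1.png'); 
a=cv2.resize(im[140:230,335:445],None,fx=4.5,fy=4.5,interpolation=cv2.INTER_CUBIC)
b=cv2.resize(im[160:225,200:290],None,fx=3,fy=3,interpolation=cv2.INTER_CUBIC)
o=np.zeros((max(len(a),len(b)),a.shape[1]+b.shape[1],3),np.uint8);o[:len(a),:a.shape[1]]=a;o[:len(b),a.shape[1]:]=b
cv2.imwrite('pics/crop1.png',o)
P=lambda n,q:[np.array(r['position']) for r in pinpoint(n,q) if r['confidence']>.4]
camera('top');camera('side')
for q,z in [('dowel_left',.072),('dowel_right',.072),('hole_left',0.0),('hole_right',0),('cover_grip',.034),('cover',0),('rack',0),('tab',.126),('divider',.024),('hook',0),('hook_seat',.13),('eye',.078),('bottle',0),('beaker',0),('tip_box',0)]:
    for n in('top','side'):
        print(q,n,[np.round(wz(n,p,z)[:2],4).tolist() for p in P(n,q)])
```

```text
dowel_left top [[0.4884, 0.0903], [0.3441, 0.1906]]
dowel_left side [[0.4592, 0.3384], [0.5004, 0.0784]]
dowel_right top [[0.5392, -0.0583]]
dowel_right side [[0.547, -0.0534]]
hole_left top [[0.5165, 0.3816]]
hole_left side [[0.5182, 0.3942], [0.5976, -0.1263]]
hole_right top [[0.4792, 0.2356]]
hole_right side [[0.4804, 0.2423]]
cover_grip top [[0.4918, 0.3133]]
cover_grip side [[0.4948, 0.3088]]
cover top [[0.5021, 0.3288]]
cover side [[0.5028, 0.3084]]
rack top [[0.5148, 0.0166]]
rack side [[0.5242, 0.0189]]
tab top [[0.5099, 0.0144]]
tab side [[0.5179, 0.0266]]
divider top [[0.5213, 0.0204]]
divider side [[0.5199, 0.0196]]
hook top [[0.3575, -0.2815], [0.5467, -0.4531], [0.5585, -0.2965], [0.6948, -0.4222]]
hook side [[0.5559, -0.4308], [0.5608, -0.293], [0.3656, -0.2899], [0.7076, -0.4041]]
hook_seat top [[0.5189, -0.304], [0.3345, -0.2933], [0.6695, -0.4244], [0.5206, -0.4457]]
hook_seat side [[0.5137, -0.4338], [0.543, -0.304], [0.6668, -0.4011], [0.3303, -0.2835]]
eye top [[0.5163, 0.0166]]
eye side [[0.4871, 0.067]]
bottle top [[0.7288, 0.1515]]
bottle side [[0.7376, 0.1552]]
beaker top [[0.3438, 0.2068]]
beaker side [[0.3313, 0.2037], [0.4751, 0.2386]]
tip_box top []
tip_box side [[0.7519, -0.1219], [0.5319, 0.0053]]
```

View pics/crop1.png

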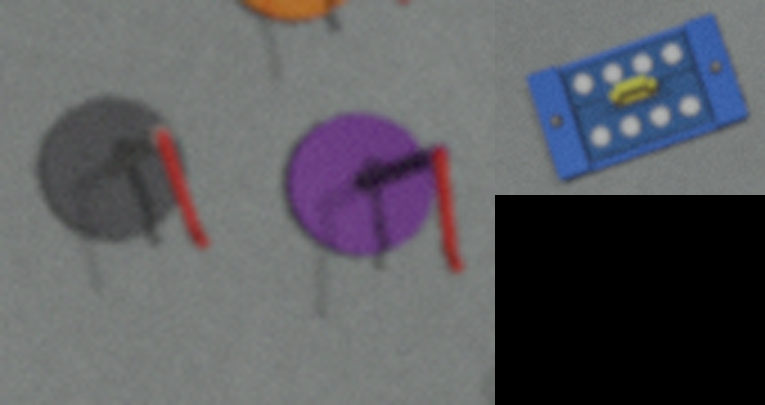

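The crop shows a grey steel foot at top pixel (359,177) with its red bar running down-right; the other stand has a purple foot. The rack holds the yellow divider among white caps. Choices confirmed, so I'm going over the rack.

```bash
python3 -m handwheel '[[[0.34,0.74,0],0.953,1],[[0.34,0.74,0],0.953,1],[[0.34,0.74,0],0.953,1],[[0.34,0.74,0],0.953,1],[[0.34,0.74,0],0.953,1],[[0.34,0.74,0],0.953,1],[[0.34,0.74,0],0.953,1]]' && python3 -m handwheel '[[[0.34,0.74,0],0.953,1],[[0.34,0.74,0],0.953,1],[[0.34,0.74,0],0.953,1],[[0.34,0.74,0],0.953,1],[[0.34,0.74,0],0.953,1],[[0.34,0.74,0],0.953,1],[[0.34,0.74,0],0.953,1],[[0.34,0.74,0],0.953,1]]'
cat >> h.py <<'E'
def wray(uv,s):
    c=calibration('wrist'); K=np.array(c['mtx']);T=np.array(c['T_tool_cam'])
    x=np.array([(uv[0]-K[0,2]),(uv[1]-K[1,2])]); r=np.hypot(*x); th=r/K[0,0]
    d=np.array([*(x/max(r,1e-9)*np.sin(th)),np.cos(th)])
    R=np.array(s['tcp_rot']); o=np.array(s['ee_pos'])
    return o+R@T[:3,3], R@T[:3,:3]@d
def wwz(uv,s,z):
    o,d=wray(uv,s); return o+d*(z-o[2])/d[2]
def pins(L,s,n='wrist',cmin=.3):
    out={}
    for q,z in L:
        out[q]=[(np.round(wwz(r['position'],s,z)[:2],4),np.round(r['position']),round(r['confidence'],2)) for r in pinpoint(n,q) if r['confidence']>cmin]
        print(q,[(a.tolist(),b.tolist(),c) for a,b,c in out[q]])
    return out
E
python3 - <<'E'
from h import *
s=get_state(); snap('wrist','w1.png')
print(s['time_s'],s['ee_pos'],np.degrees(np.arctan2(s['tcp_rot'][1,1],s['tcp_rot'][0,1])))
pins([('dowel_left',.072),('dowel_right',.072),('tab',.126),('eye',.078),('divider',.024),('hole_left',0),('hole_right',0),('cover_grip',.034)],s)
print(calibration('wrist'))
E
```

```text
time_s: 3.32
ee_pos: [0.3814, -0.2787, 0.2486]
tcp_rot: [[0.405, 0.914, 0.0], [0.914, -0.405, -0.001], [-0.0, 0.001, -1.0]]
contact_force: [0.2, -0.1, -0.6]
grip_width: 0.0852
grip_force: 0.0
time_s: 4.32
ee_pos: [0.5166, 0.0152, 0.2481]
tcp_rot: [[-0.321, 0.947, -0.001], [0.947, 0.321, -0.0], [-0.0, -0.001, -1.0]]
contact_force: [0.1, 0.3, -0.6]
grip_width: 0.0854
grip_force: 0.0
4.325 [0.51655109 0.01521407 0.24811027] 18.73110978017606
dowel_left [([0.4917, 0.0906], [256.0, 101.0], 0.56)]
dowel_right [([0.5405, -0.049], [257.0, 239.0], 0.89)]
tab [([0.5165, 0.0209], [257.0, 186.0], 0.6)]
eye [([0.5179, 0.0237], [259.0, 172.0], 0.72)]
divider [([0.5196, 0.022], [260.0, 165.0], 0.95)]
hole_left [([0.5507, -0.0824], [256.0, 241.0], 0.65)]
hole_right []
cover_grip []
{'mtx': array([[297.31863964,   0.        , 254.95381301],
       [  0.        , 297.31863964, 192.26181934],
       [  0.        ,   0.        ,   1.        ]]), 'T_tool_cam': array([[-7.86716330e-04, -9.65526963e-01, -2.60301874e-01,
         6.60845170e-02],
       [ 9.99999690e-01, -7.50594876e-04, -2.38171528e-04,
        -6.73467824e-05],
       [ 3.45797796e-05, -2.60301981e-01,  9.65527254e-01,
        -1.25095191e-01],
       [ 0.00000000e+00,  0.00000000e+00,  0.00000000e+00,
         1.00000000e+00]])}
```

View pics/w1.png

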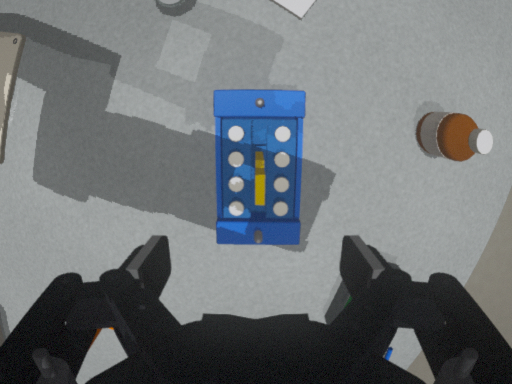

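The wrist view shows the rack upright at columns 214–305, rows 90–243, with dowels at about (260,102) and (258,238), the yellow divider at column 260 and eight white caps. I'll refine the rack pose from the cap centroids in this picture.

```bash
cat >> h.py <<'E'
def rackfit(im,s,box):
    x0,y0,x1,y1=box; hsv=cv2.cvtColor(im,cv2.COLOR_BGR2HSV)
    m=((hsv[...,1]<60)&(hsv[...,2]>140)).astype(np.uint8); mm=np.zeros_like(m); mm[y0:y1,x0:x1]=m[y0:y1,x0:x1]
    n,_,st,c=cv2.connectedComponentsWithStats(mm)
    C=[c[i] for i in range(1,n) if 80<st[i,4]<500]; P=np.array([wwz(p,s,.056)[:2] for p in C]); print(len(P),np.round(P,4).tolist())
    mu=P.mean(0); u=np.linalg.svd(P-mu)[2][0]; u*=np.sign(u[1]); print('rack',mu,'yaw',np.degrees(np.arctan2(-u[0],u[1])))
E
python3 - <<'E'
from h import *
s=dict(ee_pos=[0.51655109,0.01521407,0.24811027],tcp_rot=get_state()['tcp_rot'])
im=cv2.imread('pics/w1.png'); rackfit(im,s,(222,118,297,220))
hsv=cv2.cvtColor(im,cv2.COLOR_BGR2HSV); y=(hsv[...,0]>20)&(hsv[...,0]<35)&(hsv[...,1]>150)&(hsv[...,2]>100)
for r in range(140,215,6):
    c=np.where(y[r,230:290])[0]+230
    if len(c): print(r,c.min(),c.max(),np.round(wwz((c.mean(),r),s,.136)[:2],4))
E
```

```text
8 [[0.4822, 0.0518], [0.5293, 0.0675], [0.4911, 0.0251], [0.5381, 0.0411], [0.4996, -0.0007], [0.5469, 0.0144], [0.5084, -0.028], [0.5556, -0.0121]]
rack [0.51889657 0.01988256] yaw 17.925803034647068
158 257 261 [0.5096 0.0453]
164 256 263 [0.5116 0.0408]
170 257 262 [0.5132 0.0361]
176 256 264 [0.5152 0.0315]
182 256 263 [0.5165 0.0266]
188 255 263 [0.5177 0.0217]
194 256 263 [0.5198 0.017 ]
200 256 263 [0.5215 0.0121]
```

```bash
python3 -m handwheel '[[[0.006,0.012,-0.1],-0.013,0],[[0.006,0.012,-0.2],-0.013,0],[[0.006,0.012,-0.31],-0.013,0],[[0.006,0.012,-0.31],-0.013,0],[[0.006,0.012,-0.31],-0.013,0],[[0.006,0.012,-0.31],-0.013,-1],[[0.006,0.012,-0.31],-0.013,-1],[[0.006,0.012,-0.31],-0.013,-1],[[0.006,0.012,-0.31],-0.013,-1],[[0.006,0.012,-0.31],-0.013,-1]]'
```

```text
time_s: 6.02
ee_pos: [0.5198, 0.0218, 0.1246]
tcp_rot: [[-0.313, 0.95, 0.001], [0.95, 0.313, -0.0], [-0.0, 0.001, -1.0]]
contact_force: [-0.0, -1.5, 3.4]
grip_width: 0.007
grip_force: 61.9
```

```bash
python3 -m handwheel '[[[0,0,0.04],0,-1],[[0,0,0.08],0,-1],[[0,0,0.2],0,-1],[[0,0,0.35],0,-1],[[0,0,0.4],0,-1],[[0,0,0.4],0,-1]]' && python3 -m handwheel '[[[-0.15,-0.55,0],0,-1],[[-0.15,-0.55,0],0,-1],[[-0.15,-0.55,0],0,-1],[[-0.15,-0.55,0],0,-1],[[-0.15,-0.55,0],0,-1],[[-0.15,-0.55,0],0,-1],[[-0.15,-0.55,0],0,-1]]'
python3 - <<'E'
from h import *
s=get_state(); snap('wrist','w2.png')
print(s['time_s'],s['ee_pos'],s['grip_width'])
pins([('hook',0),('hook_seat',.13),('eye',.23)],s)
snap('top','top2.png')
for q,z in(('hook',0),('hook_seat',.13)): print([(np.round(wz('top',r['position'],z)[:2],4),r['confidence']) for r in pinpoint('top',q)])
E
```

```text
time_s: 6.78
ee_pos: [0.5204, 0.022, 0.287]
tcp_rot: [[-0.313, 0.95, 0.005], [0.95, 0.313, 0.0], [-0.001, 0.005, -1.0]]
contact_force: [-0.7, 0.9, -1.1]
grip_width: 0.0071
grip_force: 61.4
time_s: 7.65
ee_pos: [0.4594, -0.1971, 0.2838]
tcp_rot: [[-0.315, 0.949, -0.001], [0.949, 0.315, 0.001], [0.001, -0.001, -1.0]]
contact_force: [-0.4, -0.8, 0.6]
grip_width: 0.0067
grip_force: 61.4
7.65 [ 0.45943627 -0.19705181  0.2838348 ] 0.0066850003929826195
hook [([0.5621, -0.2917], [300.0, 242.0], 0.86), ([0.5493, -0.4455], [259.0, 316.0], 0.86), ([0.367, -0.2894], [176.0, 202.0], 0.64), ([0.698, -0.4161], [343.0, 320.0], 0.59)]
hook_seat [([0.3334, -0.2908], [118.0, 228.0], 0.64)]
eye [([0.4578, -0.1992], [252.0, 221.0], 0.79)]
[(array([ 0.3567, -0.278 ]), 0.97), (array([ 0.7063, -0.4171]), 0.92), (array([ 0.5472, -0.4414]), 0.67)]
[(array([ 0.6697, -0.4151]), 0.72), (array([ 0.3347, -0.2943]), 0.58), (array([ 0.514 , -0.4485]), 0.48)]
```

View pics/w2.png

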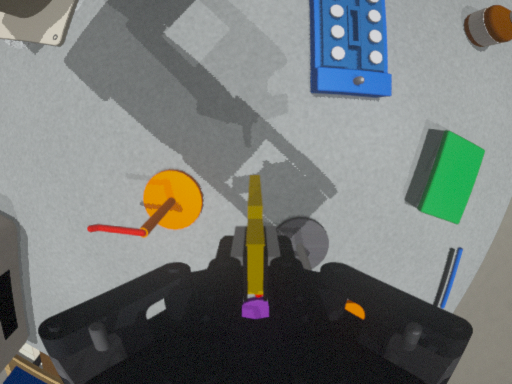

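The divider is out and held (column 255); the steel foot at (302,242) is partly hidden by the gripper, with the orange stand at (172,198). I'll get the bar's line from the earlier unobstructed top and side pictures.

Run:
```python
from h import *
# bias of each camera from the caps
def caps(n,box):
    x0,y0,x1,y1=box; im=cv2.imread(f'pics/{n}1.png'); h=cv2.cvtColor(im,cv2.COLOR_BGR2HSV)
    m=((h[...,1]<70)&(h[...,2]>135)).astype(np.uint8)[y0:y1,x0:x1]
    k,_,st,c=cv2.connectedComponentsWithStats(m); C=[c[i]+[x0,y0] for i in range(1,k) if st[i,4]>10]
    print(n,len(C),np.mean([wz(n,p,.056)[:2] for p in C],0))
caps('top',(222,170,274,214)); caps('side',(234,204,274,244))
for n,box in(('top',(365,163,386,200)),('side',(297,140,325,156))):
    x0,y0,x1,y1=box; im=cv2.imread(f'pics/{n}1.png'); h=cv2.cvtColor(im,cv2.COLOR_BGR2HSV)
    m=((h[...,0]<8)|(h[...,0]>172))&(h[...,1]>110); m=m[y0:y1,x0:x1]
    yx=np.argwhere(m); P=np.array([wz(n,(x+x0,y+y0),.131)[:2] for y,x in yx]); mu=P.mean(0); u=np.linalg.svd(P-mu)[2][0]; u*=np.sign(u[0]); t=(P-mu)@u
    print(n,len(P),'mean',mu,'yaw',np.degrees(np.arctan2(u[1],u[0])),'ends',mu+u*t.min(),mu+u*t.max())
```

```text
top 8 [0.51927841 0.01985529]
side 9 [0.51468113 0.02724043]
top 82 mean [ 0.53213816 -0.3027023 ] yaw 17.224110659233546 ends [ 0.49883713 -0.31302605] [ 0.5625716  -0.29326754]
side 36 mean [ 0.53352589 -0.30379053] yaw 22.317295951001544 ends [ 0.50418441 -0.3158347 ] [ 0.5646086  -0.29103162]
```

```bash
python3 -m handwheel '[[[0.0375,-0.15,0],0.01,-1],[[0.0375,-0.307,0],0.01,-1],[[0.0375,-0.307,0],0.01,-1],[[0.0375,-0.307,-0.13],0.01,-1],[[0.0375,-0.307,-0.26],0.01,-1],[[0.0375,-0.307,-0.26],0.01,-1],[[0.0375,-0.307,-0.26],0.01,-1]]'
python3 - <<'E'
from h import *
s=get_state(); print(s['ee_pos'])
p,_=snap('wrist','w3.png');q,_=snap('side','side3.png')
a=cv2.cvtColor(p,cv2.COLOR_RGB2BGR)[130:330,150:400]; b=cv2.cvtColor(q,cv2.COLOR_RGB2BGR)[90:240,240:400]
a=cv2.resize(a,(400,320));b=cv2.resize(b,(400,375),interpolation=cv2.INTER_CUBIC)
o=np.zeros((375,800,3),np.uint8);o[:320,:400]=a;o[:,400:]=b;cv2.imwrite('pics/c3.png',o)
pins([('hook',0),('hook_seat',.13),('eye',.133)],s)
E
```

```text
time_s: 8.88
ee_pos: [0.4753, -0.3211, 0.1819]
tcp_rot: [[-0.321, 0.947, 0.001], [0.947, 0.321, -0.001], [-0.001, 0.001, -1.0]]
contact_force: [0.2, -0.1, -0.5]
grip_width: 0.0071
grip_force: 61.3
[ 0.47534634 -0.32112758  0.18191086]
hook [([0.5584, -0.2924], [336.0, 177.0], 0.8), ([0.3646, -0.284], [166.0, 112.0], 0.79), ([0.6946, -0.4112], [389.0, 292.0], 0.72)]
hook_seat [([0.5321, -0.303], [346.0, 221.0], 0.98), ([0.3319, -0.2926], [68.0, 114.0], 0.7)]
eye [([0.475, -0.3217], [254.0, 222.0], 0.75)]
```

View pics/c3.png

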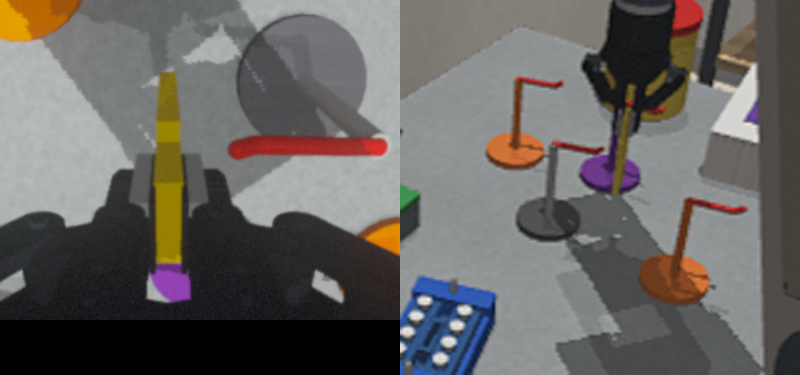

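The crop shows the red bar running level toward the divider, its tip just right of the panel, and the seat at the same depth as the window. The measured shift to the seat is (57, 19) mm. Inserting.

```bash
python3 -m handwheel '[[[0.03,0.01,-0.005],0,-1],[[0.06,0.02,-0.005],0,-1],[[0.09,0.03,-0.005],0,-1],[[0.12,0.039,-0.005],0,-1],[[0.143,0.046,-0.005],0,-1],[[0.143,0.046,-0.005],0,-1],[[0.143,0.046,-0.02],0,-1],[[0.143,0.046,-0.034],0,-1],[[0.143,0.046,-0.034],0,-1]]'
python3 - <<'E'
from h import *
s=get_state(); q,_=snap('side','side4.png');pp,_=snap('wrist','w4.png')
b=cv2.resize(cv2.cvtColor(q,cv2.COLOR_RGB2BGR)[100:220,260:360],(400,480),interpolation=cv2.INTER_CUBIC)
a=cv2.resize(cv2.cvtColor(pp,cv2.COLOR_RGB2BGR)[130:330,150:400],(400,320))
o=np.zeros((480,800,3),np.uint8);o[:320,:400]=a;o[:,400:]=b;cv2.imwrite('pics/c4.png',o)
E
```

```text
time_s: 10.25
ee_pos: [0.5313, -0.3027, 0.1676]
tcp_rot: [[-0.32, 0.947, -0.0], [0.947, 0.32, 0.0], [0.0, -0.0, -1.0]]
contact_force: [-2.5, 2.2, 10.0]
grip_width: 0.0066
grip_force: 63.0
```

View pics/c4.png

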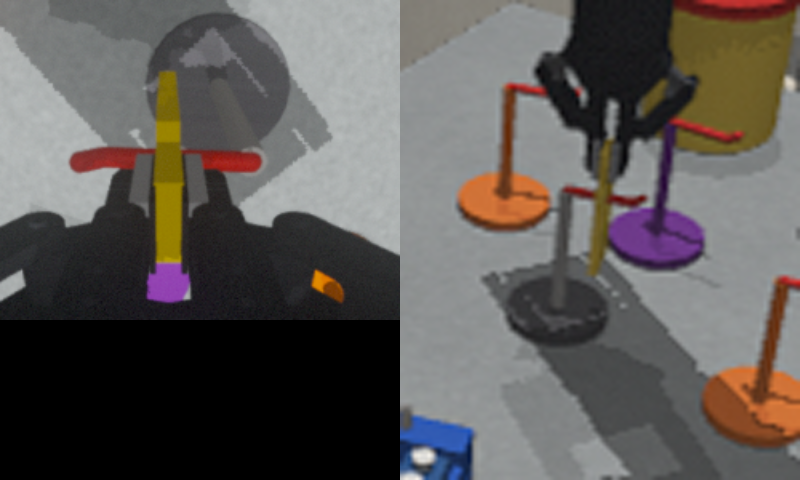

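The bar shows on both sides of the panel, so it's through the window, and 10 N upward says it's resting on it. Release and rise.

```bash
python3 -m handwheel '[[[0,0,0.002],0,-0.5],[[0,0,0.002],0,-0.5],[[0,0,0.002],0,-0.4],[[0,0,0.002],0,-0.4],[[0,0,0.04],0,-0.4],[[0,0,0.1],0,-0.4],[[0,0,0.25],0,0],[[0,0,0.3],0,0],[[0,0,0.3],0,0]]' && python3 -m handwheel '[[[-0.09,0.7,0],-0.37,0.4],[[-0.09,0.7,0],-0.37,0.4],[[-0.09,0.7,0],-0.37,0.4],[[-0.09,0.7,0],-0.37,0.4],[[-0.09,0.7,0],-0.37,0.4],[[-0.09,0.7,0],-0.37,0.4],[[-0.09,0.7,0],-0.37,0.4]]' && python3 -m handwheel '[[[-0.02,0.65,0],-0.35,0.4],[[-0.02,0.65,0],-0.35,0.4],[[-0.02,0.65,0],-0.35,0.4],[[-0.02,0.65,0],-0.35,0.4],[[-0.02,0.65,0],-0.35,0.4],[[-0.02,0.65,0],-0.35,0.4]]'
python3 - <<'E'
from h import *
s=get_state(); p,_=snap('wrist','w5.png'); print(s['time_s'],s['ee_pos'],np.degrees(np.arctan2(s['tcp_rot'][1,1],s['tcp_rot'][0,1])))
pins([('hole_left',.008),('hole_right',.008),('cover_grip',.034),('cover',0)],s)
t,_=snap('top','top5.png'); print([(np.round(wz('top',r['position'],.0)[:2],4),r['confidence']) for r in pinpoint('top','divider')])
o=np.zeros((384,800,3),np.uint8);o[:,:500]=cv2.cvtColor(p,cv2.COLOR_RGB2BGR)[:,6:506];o[:300,500:]=cv2.resize(cv2.cvtColor(t,cv2.COLOR_RGB2BGR)[140:220,330:410],(300,300));cv2.imwrite('pics/c5.png',o)
E
```

```text
time_s: 11.48
ee_pos: [0.5326, -0.3031, 0.2897]
tcp_rot: [[-0.321, 0.947, 0.004], [0.947, 0.321, -0.003], [-0.004, 0.003, -1.0]]
contact_force: [0.2, -0.2, -1.4]
grip_width: 0.0427
grip_force: 0.0
time_s: 12.35
ee_pos: [0.4954, -0.0229, 0.2861]
tcp_rot: [[-0.036, 0.999, -0.001], [0.999, 0.036, -0.0], [-0.0, -0.001, -1.0]]
contact_force: [-0.1, -1.2, -0.2]
grip_width: 0.0598
grip_force: 0.0
time_s: 13.1
ee_pos: [0.4879, 0.2372, 0.2862]
tcp_rot: [[0.236, 0.972, -0.001], [0.972, -0.236, -0.001], [-0.001, -0.001, -1.0]]
contact_force: [0.4, -0.3, -0.1]
grip_width: 0.0601
grip_force: 0.0
13.1 [0.48787462 0.23717606 0.2861582 ] -13.646298204988067
hole_left [([0.5116, 0.3877], [246.0, 51.0], 0.76)]
hole_right [([0.4681, 0.24], [241.0, 163.0], 0.6), ([0.4875, 0.3116], [242.0, 109.0], 0.39)]
cover_grip [([0.4901, 0.3089], [244.0, 110.0], 0.64)]
cover [([0.4897, 0.3139], [243.0, 107.0], 0.81)]
[(array([ 0.5375, -0.3183]), 0.68)]
```

View pics/c5.png

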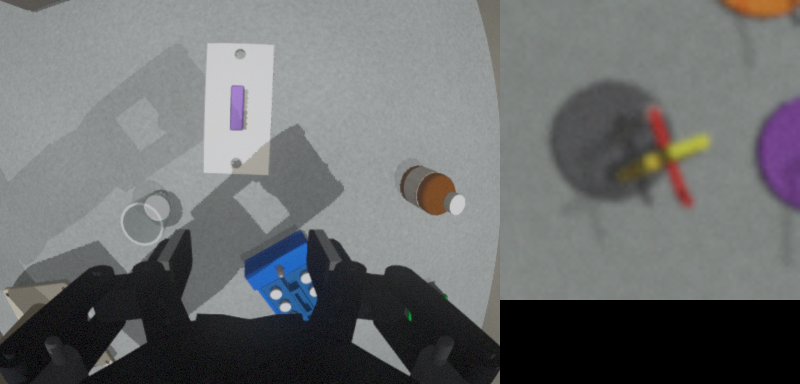

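The divider hangs on the steel stand's red bar (crop (665,155)). The cover lies at (238,108) with holes at (240,54) and (236,163) and a purple grip. Refining the cover pose.

```bash
cat >> h.py <<'E'
def fit(m,s,z,lab):
    k,l,st,c=cv2.connectedComponentsWithStats(m.astype(np.uint8)); i=1+np.argmax(st[1:,4])
    cn=cv2.findContours((l==i).astype(np.uint8),cv2.RETR_EXTERNAL,cv2.CHAIN_APPROX_NONE)[0][0][:,0]
    P=np.array([wwz(p,s,z)[:2] for p in cn]); (cx,cy),wh,a=cv2.minAreaRect((P*1000).astype(np.float32))
    b=cv2.boxPoints(((cx,cy),wh,a)); e=max((b[1]-b[0],b[2]-b[1]),key=np.linalg.norm); e=e*np.sign(e[1])
    print(lab,np.round([cx,cy],1),np.round(wh,1),'yaw',round(np.degrees(np.arctan2(-e[0],e[1])),2))
E
python3 - <<'E'
from h import *
im=cv2.imread('pics/w5.png'); s=dict(get_state(),ee_pos=[0.48787462,0.23717606,0.2861582])
h=cv2.cvtColor(im,cv2.COLOR_BGR2HSV); roi=np.zeros(h.shape[:2],bool); roi[30:185,195:290]=1
pu=roi&(h[...,0]>120)&(h[...,0]<155)&(h[...,1]>70)&(h[...,2]>60)
fit(pu,s,.046,'grip'); 
wh=roi&(h[...,1]<30)&(h[...,2]>150); fit(cv2.morphologyEx((wh|pu).astype(np.uint8),cv2.MORPH_CLOSE,np.ones((5,5))),s,.008,'plate')
for p in((246,54),(242,163)): print(wwz(p,s,.008))
E
```

```text
grip [490.8 312.7] [53.4 15.1] yaw -16.36
plate [488.2 316.2] [216.7 129.8] yaw -14.66
[0.51149055 0.38427334 0.008     ]
[0.4700612  0.24040982 0.008     ]
```

```bash
python3 -m handwheel '[[[0.007,0.188,-0.15],-0.054,0.2],[[0.007,0.188,-0.3],-0.054,0.2],[[0.007,0.188,-0.45],-0.054,0.2],[[0.007,0.188,-0.55],-0.054,0.2],[[0.007,0.188,-0.6],-0.054,0.2],[[0.007,0.188,-0.64],-0.054,0.2],[[0.007,0.188,-0.64],-0.054,0.2],[[0.007,0.188,-0.64],-0.054,0.2]]' && python3 -m handwheel '[[[0,0,0],0,-1],[[0,0,0],0,-1],[[0,0,0],0,-1],[[0,0,0],0,-1],[[0,0,0],0,-1]]'
```

```text
time_s: 14.45
ee_pos: [0.4917, 0.3132, 0.0325]
tcp_rot: [[0.278, 0.961, 0.003], [0.961, -0.278, 0.002], [0.002, 0.002, -1.0]]
contact_force: [-0.6, 0.5, -0.0]
grip_width: 0.0515
grip_force: 0.0
time_s: 15.08
ee_pos: [0.491, 0.313, 0.0319]
tcp_rot: [[0.278, 0.961, 0.001], [0.961, -0.278, 0.001], [0.001, 0.001, -1.0]]
contact_force: [0.1, -0.9, 7.5]
grip_width: 0.0151
grip_force: 60.6
```

```bash
python3 -m handwheel '[[[0,0,0.1],0,-1],[[0,0,0.22],0,-1],[[0,0,0.31],0,-1],[[0,0,0.31],0,-1]]' && python3 -m handwheel '[[[0.02,-0.15,0],0.15,-1],[[0.05,-0.35,0],0.4,-1],[[0.07,-0.5,0],0.6,-1],[[0.07,-0.65,0],0.76,-1],[[0.07,-0.733,0],0.76,-1],[[0.07,-0.733,0],0.76,-1],[[0.07,-0.733,0],0.76,-1],[[0.07,-0.733,0],0.76,-1]]'
python3 - <<'E'
from h import *
s=get_state(); p,_=snap('wrist','w6.png'); print(s['time_s'],s['ee_pos'],s['grip_width'],np.degrees(np.arctan2(s['tcp_rot'][1,1],s['tcp_rot'][0,1])))
z=s['ee_pos'][2]-.032
pins([('hole_left',z+.008),('hole_right',z+.008),('dowel_left',.072),('dowel_right',.072)],s)
E
```

```text
time_s: 15.58
ee_pos: [0.4919, 0.3136, 0.1575]
tcp_rot: [[0.277, 0.961, 0.005], [0.961, -0.278, 0.003], [0.004, 0.004, -1.0]]
contact_force: [0.2, 1.2, -2.0]
grip_width: 0.015
grip_force: 59.5
time_s: 16.58
ee_pos: [0.518, 0.0206, 0.1541]
tcp_rot: [[-0.312, 0.95, -0.001], [0.95, 0.312, 0.0], [0.001, -0.001, -1.0]]
contact_force: [1.0, 0.3, -3.3]
grip_width: 0.0153
grip_force: 59.3
16.575 [0.51800285 0.02055923 0.15408992] 0.015264341758969366 18.169033144626354
hole_left [([0.4959, 0.0914], [257.0, 98.0], 0.97)]
hole_right []
dowel_left [([0.4927, 0.0905], [252.0, 102.0], 0.68)]
dowel_right []
```

View pics/w6.png

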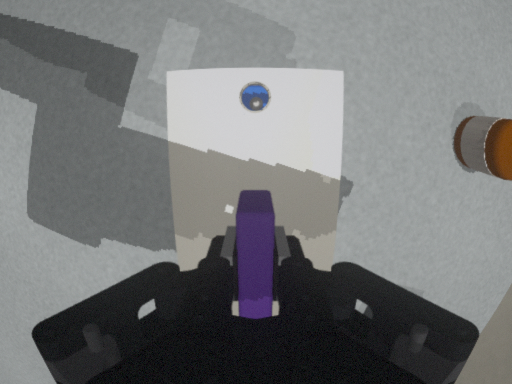

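The hole shows at (255,97) with the dowel tip inside it at about (256,103). Computing the residuals from a local measurement.

Run:
```python
from h import *
s=get_state(); z=s['ee_pos'][2]-.032
im=cv2.imread('pics/w6.png'); h=cv2.cvtColor(im,cv2.COLOR_BGR2HSV)
roi=np.zeros(h.shape[:2],bool); roi[78:116,235:276]=1
hole=roi&((h[...,1]>60)|(h[...,2]<130)); k,l,st,c=cv2.connectedComponentsWithStats(hole.astype(np.uint8)); i=1+np.argmax(st[1:,4]); x,y,w_,h_=st[i,:4]; hc=np.array([x+(w_-1)/2,y+(h_-1)/2]); print('hole',st[i],hc)
print(im[94:112:2,248:266:2].sum(2)); print(h[94:112:2,248:266:2,1])
R=s['tcp_rot']
for d in((256,103),(257,104)):
    for zz in (z+.008,):
        H=wwz(hc,s,zz);D=wwz(d,s,.072); e=(D-H)[:2]; print(H[:2],D[:2],'move',e*1000,'tool xy',R[:2,:2].T@e*1000)
print((H[:2]-s['ee_pos'][:2]), R[:2,0]*.075)
```

```text
hole [241  84  28  27 541] [254.5  97. ]
[[297 300 321 290 289 299 294 283 294]
 [291 279 295 285 296 282 292 283 295]
 [292 288 296 291 300 292 297 295 298]
 [297 291 289 311 321 321 300 298 287]
 [283 295 313 466 486 499 321 303 304]
 [290 286 315 539 566 501 328 321 386]
 [287 294 295 377 424 344 302 302 429]
 [324 288 302 314 310 304 290 391 545]
 [538 463 383 360 360 419 480 525 609]]
[[111 123 137 114 114 120 111 116 115]
 [108 118 110 108  89 110 114 118 110]
 [111 110  51   8   0  13  68 113 110]
 [109  61   8   2   5   5   5  78 112]
 [110  20   5   3   6   8   5  41 113]
 [102   8   5   4   7   5   2  54 151]
 [107  38   3   2   4   2  10  76  95]
 [ 86  94  10   7   2   3  45  44  11]
 [ 13  16  39  26   4   5   5   9   0]]
[0.49484993 0.09104268] [0.49601027 0.09052915] move [ 1.16033626 -0.51352899] tool xy [-0.84969809  0.94239346]
[0.49484993 0.09104268] [0.49688274 0.09007915] move [ 2.03280329 -0.96353512] tool xy [-1.54928868  1.63107135]
[-0.02353769  0.0707919 ] [-0.02338325  0.07126166]
```

Residual is about (+1.2, −0.6) mm. Lowering onto the dowels.

```bash
python3 -m handwheel '[[[0.003,-0.0015,-0.05],0,-1],[[0.003,-0.0015,-0.1],0,-1],[[0.003,-0.0015,-0.115],0,-1],[[0.003,-0.0015,-0.13],0,-1],[[0.003,-0.0015,-0.145],0,-1],[[0.003,-0.0015,-0.155],0,-1],[[0.003,-0.0015,-0.155],0,-1]]'
python3 - <<'E'
from h import *
s=get_state(); p,_=snap('wrist','w7.png'); q,_=snap('side','side7.png'); print(s['ee_pos'],s['contact_force'],s['wrist_torque'])
o=np.zeros((400,800,3),np.uint8);o[:384,:400]=cv2.cvtColor(p,cv2.COLOR_RGB2BGR)[:,56:456];o[:,400:]=cv2.resize(cv2.cvtColor(q,cv2.COLOR_RGB2BGR)[160:280,190:310],(400,400),interpolation=cv2.INTER_CUBIC);cv2.imwrite('pics/c7.png',o)
E
```

```text
time_s: 17.7
ee_pos: [0.5195, 0.0189, 0.0926]
tcp_rot: [[-0.31, 0.951, -0.0], [0.951, 0.31, -0.0], [0.0, -0.0, -1.0]]
contact_force: [-0.2, -0.5, -3.0]
grip_width: 0.0151
grip_force: 59.2
[0.51951818 0.01885588 0.09260361] [-0.22159895 -0.50913229 -3.02169003] [ 0.00455542 -0.00839643  0.03437231]
```

View pics/c7.png

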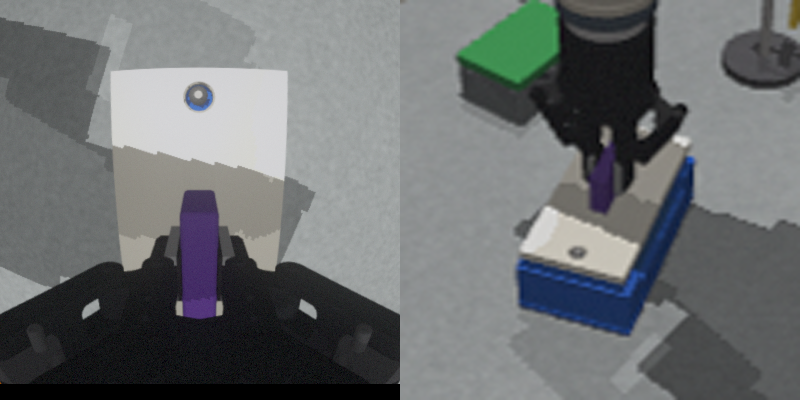

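The dowel tip is centred in the hole (198,96) and the cover is level over the rack with no contact force yet. Pressing down in steps.

```bash
python3 -m handwheel '[[[0,0,-0.01],0,-1],[[0,0,-0.018],0,-1],[[0,0,-0.024],0,-1],[[0,0,-0.027],0,-1],[[0,0,-0.027],0,-1],[[0,0,-0.027],0,-1]]'; python3 -m handwheel '[[[0,0,-0.002],0,-1],[[0,0,-0.002],0,-1]]'
```

```text
time_s: 18.55
ee_pos: [0.5199, 0.0188, 0.0825]
tcp_rot: [[-0.31, 0.951, 0.001], [0.951, 0.31, -0.0], [-0.0, 0.001, -1.0]]
contact_force: [-1.8, 0.3, 7.2]
grip_width: 0.0149
grip_force: 60.9
time_s: 18.8
ee_pos: [0.5199, 0.0188, 0.0818]
tcp_rot: [[-0.31, 0.951, 0.001], [0.951, 0.31, -0.0], [-0.0, 0.001, -1.0]]
contact_force: [-1.0, -0.4, 9.5]
grip_width: 0.0154
grip_force: 61.2
```

Near the end blocks; pushing a little further until the force rises steeply.

```bash
python3 -m handwheel '[[[0,0,-0.002],0,-1],[[0,0,-0.002],0,-1]]'; python3 -m handwheel '[[[0,0,-0.002],0,-1],[[0,0,-0.002],0,-1]]'
```

```text
time_s: 19.05
ee_pos: [0.52, 0.0188, 0.0818]
tcp_rot: [[-0.31, 0.951, 0.001], [0.951, 0.31, -0.0], [-0.0, 0.001, -1.0]]
contact_force: [-5.2, -0.3, 17.9]
grip_width: 0.0151
grip_force: 62.5
time_s: 19.3
ee_pos: [0.52, 0.0188, 0.0818]
tcp_rot: [[-0.31, 0.951, 0.001], [0.951, 0.31, -0.0], [-0.0, 0.001, -1.0]]
contact_force: [-8.7, 0.1, 28.3]
grip_width: 0.0149
grip_force: 64.0
```

z has stopped at 0.0818 while the force climbs to 28 N, so the cover is on the end blocks. I've viewed ten pictures, so the flatness and divider checks are numeric.

Run:
```python
from h import *
s=get_state(); c,a=np.array([.519,.0195]),np.radians(18.1); X=np.array([np.cos(a),np.sin(a)]);Y=np.array([-X[1],X[0]])
for n in('top','side'):
    p,d=camera(n); P=[];V,U=np.mgrid[150:260,180:300]
    for u,v in zip(U.ravel(),V.ravel()):
        if d[v,u]>0:
            q=w(n,(u,v),d[v,u]); r=q[:2]-c; P.append((r@X,r@Y,q[2],*p[v,u]))
    P=np.array(P); white=(P[:,3:].max(1)-P[:,3:].min(1)<40)
    for y0,y1 in((-.088,-.05),(.05,.088)):
        k=white&(abs(P[:,0])<.04)&(P[:,1]>y0)&(P[:,1]<y1)&(abs(P[:,2]-.06)<.02); print(n,y0,k.sum(),np.round(np.median(P[k,2]),4) if k.any() else None)
    for q in('divider','eye'): print(n,[(np.round(wz(n,r['position'],.066 if q=='divider' else .12)[:2],3).tolist(),round(r['confidence'],2)) for r in pinpoint(n,q)])
print(get_state()['contact_force'],get_state()['ee_pos'])
```

```text
Traceback (most recent call last):
  File "h.py", line 6, in w
    c=calibration(n); K=c['mtx']; K=np.array(K)
ValueError: time passes only in moves, steps and waits
```

```bash
sed -i '2a import functools; calibration=functools.lru_cache(None)(calibration)' h.py
python3 - <<'E'
from h import *
c,a=np.array([.519,.0195]),np.radians(18.1); X=np.array([np.cos(a),np.sin(a)]);Y=np.array([-X[1],X[0]])
for n in('top','side'):
    p,d=camera(n); V,U=np.mgrid[150:260,180:300]
    P=np.array([(*w(n,(u,v),d[v,u]),*p[v,u]) for u,v in zip(U.ravel(),V.ravel()) if d[v,u]>0])
    r=P[:,:2]-c; x,y=r@X,r@Y; white=np.ptp(P[:,3:],axis=1)<40
    for y0,y1 in((-.088,-.05),(.05,.088)):
        k=white&(abs(x)<.04)&(y>y0)&(y<y1)&(abs(P[:,2]-.06)<.02); print(n,y0,k.sum(),np.round(np.median(P[k,2]),4) if k.any() else None)
    for q in('divider','eye'): print(q,[(np.round(wz(n,r['position'],.066 if q=='divider' else .12)[:2],3).tolist(),round(r['confidence'],2)) for r in pinpoint(n,q)])
s=get_state(); print(s['contact_force'],s['ee_pos'],s['time_s'])
E
```

```text
top -0.088 209 0.0577
top 0.05 0 None
divider [([0.529, -0.303], 0.68)]
eye [([0.527, -0.293], 0.31)]
side -0.088 82 0.0586
side 0.05 296 0.0584
divider [([0.53, -0.302], 0.5), ([0.494, 0.108], 0.32)]
eye [([0.535, -0.303], 0.47)]
[-7.40250925 -0.60480724 28.21554861] [0.51999349 0.01881208 0.08179542] 19.65
```

Both ends of the cover's top are at 58 mm (50 + 8), flat on the blocks, and the divider is at the hook seat. Handing in.

```bash
python3 -c "
from workcell import *
print(close_job())"
```

```text
the job is handed in; nothing more can be done
None
```

I handed the job in at about 19.7 s: the divider hangs released on the steel hook stand's red bar, and the cover is over both dowels, held down on the end blocks with about 28 N.

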